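# Stand the last footstool leg on its corner, heavy end down

## Task

The footstool lies upside down on the bench with one leg missing. Feel which end of the loose long leg is heavy (the steel bolt block is hidden in it), then stand that leg upright in the empty corner of the frame, heavy end down on the corner plate, with two of its faces flat against the two rim walls that meet there, and let go. Do not drop the leg, and leave the other things on the bench where they are.

Things in the scene. Friction and masses are not known exactly. Their poses are not given: they have to be found in the camera images.
- leg: Loose black square tube 36 x 36 x 180 mm, same flat cap at both ends, lying on the bench. Origin: its geometric centre; x along its length, y and z normal to its faces. Hidden in one end, +x or -x by chance, is a steel block centred 61 mm from the origin; a light plug fills the other (both with 1 mm play). Leg 0.40 to 0.55 kg; its balance point is 27 to 37 mm from the origin, towards the block.
- frame: Black footstool frame, upside down, fixed: 300 mm (x) by 340 mm (y) outside, rim of 5 mm bar 40 mm high all round, slats inside, and in each corner a flat plate 66 x 66 mm, its top 18 mm above the bench. Legs like the loose one stand to 198 mm in corners +x+y, +x-y and -x+y, tight against the rim. Origin: centre of the frame, on the bench; z up.
- corner (a point): Empty corner, at frame x -145, y -165 mm, 18 mm above the bench: the point on the corner plate's top where the inner faces of two rim walls meet. Axes as the frame's: the walls are the planes x = 0 and y = 0, rise 22 mm above this point, and the frame's inside is towards +x and +y. A leg fully home has its axis at x = y = +18 mm.
- brace: A short black square tube, 25 x 25 mm and 110 mm long, lying on the bench: not the leg, leave it. Origin under its centre.
- driver: Fat black and red screwdriver, 212 mm long, 37 mm thick, lying on the bench: leave it. Origin on the bench under the handle's front end; handle 112 mm towards -x, blade 100 mm towards +x.
- wrench: A steel wrench 160 mm long lying on the bench: leave it. Origin under its middle.
- hexkey: An L-shaped hex key of 6 mm steel, 95 x 35 mm, lying on the bench: leave it. Origin under the long arm's middle.
- hexkey_2: A like hex key lying on the slats inside the frame: leave it.
- tape: A roll of brown packing tape standing flat, 100 mm across, 48 mm high: leave it. Origin under its centre.
There are look-alikes about, which are no part of the job. Leave any orange look-alike of the leg alone.

How it is judged:
At the end, for the whole second after the job is handed in: The leg stands at rest on the corner plate, block end down, upright within 2 degrees, base within 3 mm of the plate, faces square to the rim within 4 degrees, its axis 18 mm (within 3 mm) from each of the two rim walls (gaps of 3 mm at most); the gripper has let go ((angle between leg's own x axis and vertical below 0.035 rad or angle between leg's own x axis and vertical above 3.1066 rad) and z of block_c0 in the frame of corner below 0.06 m and x of leg in the frame of corner between 0.015 and 0.021 m and y of leg in the frame of corner between 0.015 and 0.021 m and z of leg in the frame of corner between 0.087 and 0.093 m and (angle between the y axis of leg and the x axis of frame, either way round below 0.07 rad or angle between the y axis of leg and the y axis of frame, either way round below 0.07 rad) and linear speed of leg below 0.02 m/s); the robot touches nothing.
It fails at once if the leg is dropped or toppled: moving faster than 0.5 m/s with no finger on it (linear speed of leg above 0.5 m/s and contact force between the fingers and leg below 0.2 N).
It fails at once if another thing on the bench is shifted by more than 30 mm (distance of any of brace, driver, wrench, hexkey, hexkey_2, tape from where it was at the start of the episode above 0.03 m).
It also fails if it takes over 72 s, if anything falls off the work surface, if the arm or the gripper's body presses on something with over 40 N, if the wrist force passes 120 N, or if a joint passes its speed limit or range.

## Robot

A 6-joint arm with a two-finger parallel gripper is mounted at the origin on the work surface. World frame = base frame: x ahead of the robot, y to its left, z up, the work surface at z = 0. Lengths are in m, angles in rad, forces in N, time in s.
With the tool pointing down it reaches from about 0.35 to 0.775 m from the base axis. Payload 7.3 kg.
Tool frame: the origin (TCP) lies at the very end of the fingers, on their centre line; the grasp point (between the pads) lies 19 mm behind it; z points along the fingers, y is the line along which they close (so a half turn about z gives the same grasp; the last joint's range is limited). The gripper opens to 92 mm and grips with 3 to 60 N. Pads are 19 mm wide; open, the fingers measure 130 mm over their backs; the gripper's body (75 mm by 190 mm) begins 47 mm behind the grasp point.
Start: joints at [1.122, 0.342, 1.524, -0, 1.275, -0.146], TCP at [0.157, 0.501, 0.227] pointing down, gripper open.
Joint ranges: [-2.53, 2.53], [-0.77, 2.02], [0.04, 2.7], [-1, 4.14], [0.28, 2.66], [-3.11, 3.11]. Speed limits (rad/s): [2.57, 2.57, 3.14, 3.14, 3.14, 3.14].

## Interface

Orientations are given as [roll, pitch, yaw] about the fixed x, y, z axes, in that order (R = Rz(yaw) Ry(pitch) Rx(roll)).
In Python, from cell import monitor, vision, workorder gives the robot as it stands.
- The arm moves only by the tool move_arm, never from a script. Its argument "rows" is a list of rows, each a list of 5 numbers: the shift along the world's x, y, z in mm, then the turn about the world's z in rad, then the closure, from -1 (fully open) to 1 (shut). A call has 1 to 12 rows; each row shifts and turns the commanded pose from where the row before left it; what a row does not reach is not made up. A row lasts 1/10 s, in which the tool goes at most 50 mm and 8.59 degrees, less where a joint would pass 70% of its speed; a pose out of reach is approached as far as the arm can. A call is refused whole if a number of a shift passes 50 or a number of a turn 0.15, either way. A call with a gripper value outside its range is refused whole. The fingers move at their own pace and stop on an object; "newtons" is the grip in N (left out, the last holds). Time passes only in rows, so rows that do not move let the fingers close. It gives the time, the measured TCP pose, the force, the opening and the grip force at its end, in the units of the state.
- monitor.observe(): the state, without advancing time (a new reading comes with each control period).
- vision.read_camera(name): name is "side" or "top" or "wrist"; returns the picture (384x512x3 uint8, red, green, blue); there is no depth.
- vision.get_calibration(name): a dict with "K" (3x3 intrinsics, pixels), "T" (4x4, takes a point from camera to world coordinates); the wrist camera has in their place "mount" (4x4, takes a point from camera to tool coordinates, whose origin is the TCP and whose axes are the flange's). Camera axes: x right, y up, looking along -z (the intrinsics and any distortion apply to the point x, -y, -z); pixel columns grow to the right and rows downward; lengths in m; the calibration is good to about 2 mm. The wrist camera is an equidistant fisheye: a pixel r from the principal point sees the ray r / f radians off the axis. A picture is of the moment at which its call begins: read the wrist's pose just before it. get_calibration takes no time and is no camera call.
- workorder.hand_in(): hands the job in; it is judged then, once.
The state is a dict: "time": time; "qpos": joint angles; "qvel": joint speeds; "joint_efforts": joint torques, N m; "tool_pos": TCP position; "tool_rot": TCP orientation; "contact_force": force on the tool from outside, world axes, zero at the start; "torque": the same for the moment, N m; "opening": finger opening in m; "grip_force": force on a finger pad.
Only numpy, scipy, OpenCV 4.12 (cv2) and the standard library are available. Lean on these libraries where they do the work, as an engineer would, in place of code of your own. Each camera call takes 0.05 s, during which the arm holds its last target. There are 200 camera calls.

## Working session

There is one attempt and no reset: what is moved stays moved. The work goes in short steps, Python scripts to look and compute and a tool call to move; the robot and the scene stay as the last step left them, time stands still between calls to the robot, and variables do not carry over. Pictures are saved under pics/ and viewed, at most 10 in all, crops included, and the job is handed in when it is done.

Besides the shell and the picture viewer there is one more tool, called after "Call:" by a JSON object that holds its "api" and its "payload", one argument or row to a line. move_arm: Moves the arm, as the interface text tells. Its arguments: {"type":"object","properties":{"rows":{"type":"array","items":{"type":"array","items":{"type":"number"}}},"newtons":{"type":"number"}},"required":["rows"]}

```bash
mkdir -p pics; cat > h.py <<'E'
import numpy as np,cv2
from cell import monitor,vision,workorder
from scipy.spatial.transform import Rotation as Ro
def onplane(name,uv,z):
    c=vision.get_calibration(name);K=np.array(c["K"]);T=np.array(c["T"])
    uv=np.atleast_2d(np.array(uv,float));d=np.c_[uv,np.ones(len(uv))]@np.linalg.inv(K).T
    d=(d*[1,-1,-1])@T[:3,:3].T;o=T[:3,3]
    return o+d*((z-o[2])/d[:,2])[:,None]
def proj(name,P):
    c=vision.get_calibration(name);K=np.array(c["K"]);T=np.array(c["T"])
    p=(np.atleast_2d(P)-T[:3,3])@T[:3,:3]*[1,-1,-1];p=p@K.T
    return p[:,:2]/p[:,2:]
E
python3 - <<'E'
from h import *
for n in("top","side"):
    im=vision.read_camera(n);cv2.imwrite(f"pics/{n}0.png",cv2.resize(im[...,::-1],(800,600),interpolation=cv2.INTER_CUBIC));np.save(f"{n}0.npy",im)
    c=vision.get_calibration(n);print(n,c)
print(monitor.observe())
E
```

```text
top {'K': array([[417.54593252,   0.        , 257.40692351],
       [  0.        , 417.54593252, 191.29234604],
       [  0.        ,   0.        ,   1.        ]]), 'T': array([[-0.01548729,  0.98548986, -0.16902628,  0.32122621],
       [-0.99985401, -0.01404363,  0.00973327, -0.03436801],
       [ 0.00721829,  0.16915235,  0.98556348,  1.2819563 ],
       [ 0.        ,  0.        ,  0.        ,  1.        ]])}
side {'K': array([[384.56338075,   0.        , 258.33038626],
       [  0.        , 384.56338075, 197.79013498],
       [  0.        ,   0.        ,   1.        ]]), 'T': array([[ 0.98101288,  0.14994624, -0.12300345,  0.37977623],
       [-0.19386778,  0.74056321, -0.64341387, -0.70782635],
       [-0.00538566,  0.65504371,  0.75557179,  0.85303942],
       [ 0.        ,  0.        ,  0.        ,  1.        ]])}
{'time': 0.1, 'qpos': array([ 1.12201009e+00,  3.42679190e-01,  1.52490676e+00,  4.67112476e-06,
        1.27539490e+00, -1.45964347e-01]), 'qvel': array([-0.00240115, -0.00247474, -0.00291524,  0.00070774,  0.00200088,
        0.00162616]), 'joint_efforts': array([ 2.90104872e-03, -4.32003808e+01, -2.44694084e+01,  7.20033492e-02,
        5.25138946e-02, -2.58275441e-05]), 'tool_pos': array([0.1563668 , 0.50080153, 0.22610603]), 'tool_rot': array([-3.14021987e+00, -2.06327579e-04,  2.83876926e+00]), 'contact_force': array([ 0.23329366, -0.63149362,  0.06984163]), 'torque': array([0.02229937, 0.00382392, 0.01305776]), 'grip_force': 0.0, 'opening': 0.09180671739463078}
```

View pics/top0.png

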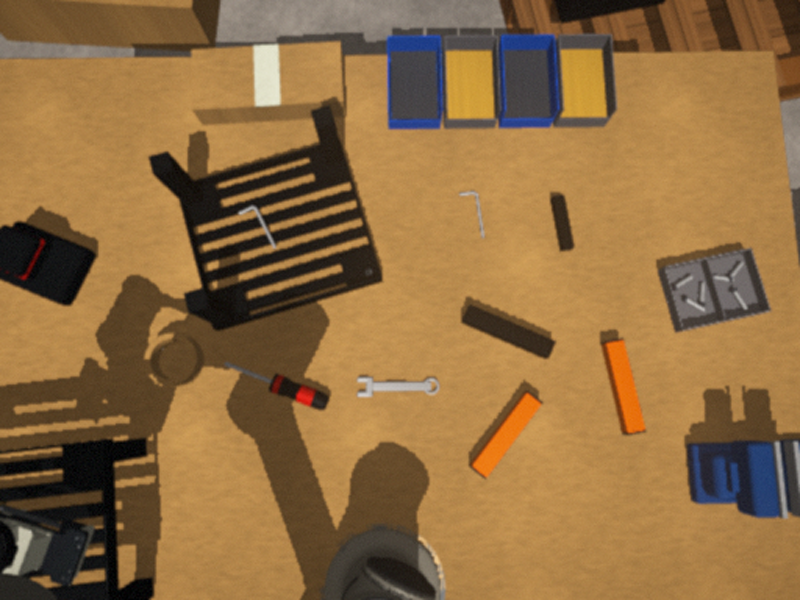

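View pics/side0.png

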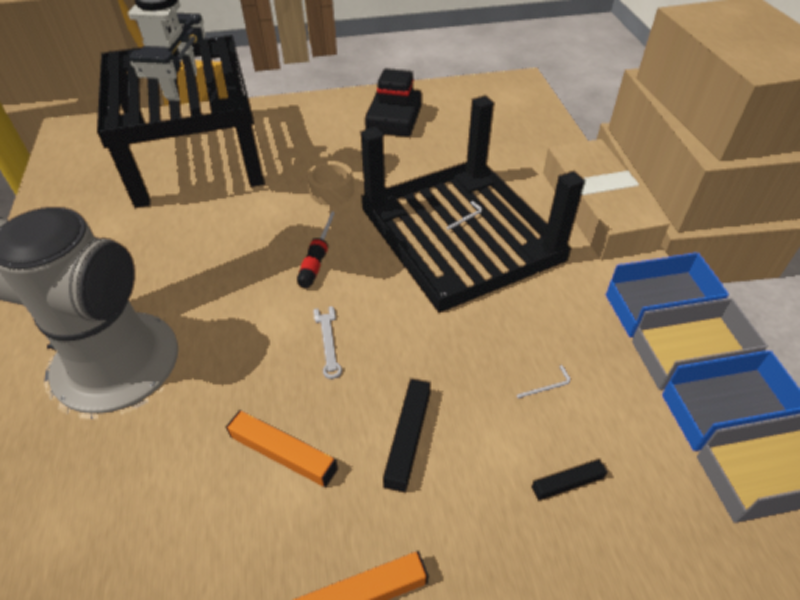

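The top view (800x600) shows these candidates:
- **Black tube at (507,329):** long, so it fits the leg.
- **Black tube at (562,222):** short, so it is the brace.
- **Orange tubes at (506,435) and (624,386):** look-alikes, left alone.

The empty corner is at about (375,275). The side view agrees, with the leg at (408,434) and the empty corner at (440,300).

```bash
python3 - <<'E'
from h import *
im=np.load("top0.npy");g=im.max(2)
m=((g<60)*255).astype(np.uint8)
cs,_=cv2.findContours(m,cv2.RETR_EXTERNAL,cv2.CHAIN_APPROX_NONE)
for c in cs:
    r=cv2.minAreaRect(c)
    if cv2.contourArea(c)<60: continue
    b=cv2.boxPoints(r);w=onplane("top",b,0.03);ctr=onplane("top",[r[0]],0.03)[0]
    s=[np.linalg.norm(w[1]-w[0]),np.linalg.norm(w[2]-w[1])]
    e=(w[1]-w[0]) if s[0]>s[1] else w[2]-w[1]
    print(np.round(r[0]),np.round(ctr,3),np.round(s,3),"yaw",round(np.degrees(np.arctan2(e[1],e[0])),1))
# side view crosscheck
a=cv2.resize(im[120:240,180:380][...,::-1],(800,480),interpolation=cv2.INTER_CUBIC)
cv2.imwrite("pics/crop1.png",a)
E
```

```text
[248. 367.] [ 0.031 -0.011  0.03 ] [0.168 0.086] yaw -91.0
[464. 303.] [ 0.198 -0.645  0.03 ] [0.134 0.118] yaw -12.8
[504. 304.] [ 0.192 -0.763  0.03 ] [0.024 0.131] yaw 177.0
[ 48. 332.] [0.137 0.558 0.03 ] [0.283 0.284] yaw -177.2
[205. 256.] [0.345 0.112 0.03 ] [0.029 0.024] yaw -18.3
[184. 248.] [0.367 0.173 0.03 ] [0.034 0.034] yaw -113.7
[325. 212.] [ 0.471 -0.249  0.03 ] [0.035 0.176] yaw -114.4
[ 25. 167.] [0.622 0.663 0.03 ] [0.12  0.199] yaw -112.9
[202. 142.] [0.693 0.122 0.03 ] [0.183 0.031] yaw -74.9
[359. 142.] [ 0.687 -0.366  0.03 ] [0.023 0.107] yaw -172.3
[198. 132.] [0.725 0.135 0.03 ] [0.191 0.027] yaw -71.8
[168. 141.] [0.698 0.227 0.03 ] [0.393 0.387] yaw -73.3
[389.  48.] [ 1.001 -0.481  0.03 ] [0.014 0.167] yaw 179.2
[504.  11.] [ 1.128 -0.868  0.03 ] [0.05 0.08] yaw 173.2
[463.  16.] [ 1.11  -0.732  0.03 ] [0.037 0.112] yaw -169.1
[388.   6.] [ 1.149 -0.487  0.03 ] [0.239 0.047] yaw -90.6
```

View pics/crop1.png

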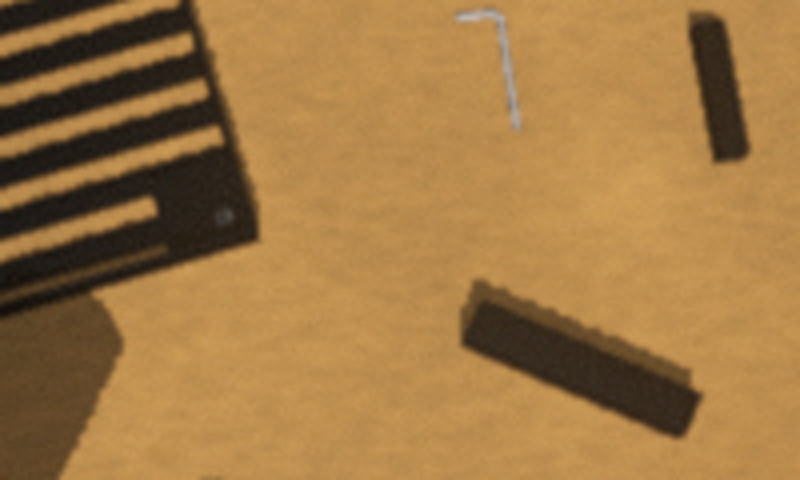

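The crop confirms it: the leg at crop (580,365) measures 176 x 35 mm, and the brace at (718,90) 107 x 23 mm. Next I fit the frame's outer edges at the empty corner.

```bash
python3 - <<'E'
from h import *
im=np.load("top0.npy").astype(float).max(2)
g=cv2.GaussianBlur(im,(3,3),0)
def edge(p0,p1,n,L=7):   # first crossing walking along n from dark inside to bright
    out=[]
    for t in np.linspace(.08,.92,30):
        p=np.array(p0)*(1-t)+np.array(p1)*t
        s=np.arange(-L,L,.25);q=p+s[:,None]*n
        v=cv2.remap(g.astype(np.float32),q[:,0:1].astype(np.float32),q[:,1:2].astype(np.float32),1).ravel()
        k=np.argmax(np.diff(v)); out.append(q[k])
    return np.array(out,np.float32)
k=512/800
R=edge(np.array([380,278])*k,np.array([338,125])*k,np.array([1,-.27]))
F=edge(np.array([380,278])*k,np.array([222,327])*k,np.array([.27,1.]))
def fit(P):
    vx,vy,x,y=cv2.fitLine(P.astype(np.float32),cv2.DIST_HUBER,0,.01,.01).ravel();return np.array([x,y]),np.array([vx,vy])
for z in(0,0.04):
    l=[fit(onplane("top",P,z)[:,:2]) for P in(R,F)]
    t=np.linalg.solve(np.c_[l[0][1],-l[1][1]],l[1][0]-l[0][0]);C=l[0][0]+t[0]*l[0][1]
    a=[np.degrees(np.arctan2(d[1],d[0]))%180 for _,d in l]
    print(z,"outer corner",C,"angles R,F",a)
    y=np.radians(np.mean([a[0],a[1]-90]));Rm=np.array([[np.cos(y),-np.sin(y)],[np.sin(y),np.cos(y)]])
    c=C+Rm@[.005,.005];print(" inner",c,"home",c+Rm@[.018,.018],"yaw",np.degrees(y))
print(R[::6],F[::6])
# bolt hole in plate at px (236,173.7)
print(onplane("top",[[236,173.7]],.018))
# side: outer corner near (440,300)/800, leg
s=np.load("side0.npy");print("side corner z=.04",onplane("side",[[440*k,290*k]],.04), onplane("side",[[442*k,309*k]],.0))
m=((s.max(2)<60)*255).astype(np.uint8);cs,_=cv2.findContours(m,0,1)
for c in cs:
    r=cv2.minAreaRect(c)
    if np.hypot(*(np.array(r[0])-np.array([408,434])*k))<15: print("leg side",r,onplane("side",[r[0]],.018))
E
```

```text
0 outer corner [ 0.5808455  -0.01227234] angles R,F [np.float32(16.243565), np.float32(106.44055)]
 inner [ 0.58423661 -0.00606749] home [0.59644472 0.01626997] yaw 16.342056
0.04 outer corner [ 0.5727448  -0.01296183] angles R,F [np.float32(16.243587), np.float32(106.44055)]
 inner [ 0.57613592 -0.00675698] home [0.58834402 0.01558049] yaw 16.342068
[[243.0496   169.5464  ]
 [238.12804  152.59608 ]
 [232.20648  135.91576 ]
 [227.03493  119.032936]
 [222.11337  102.08262 ]] [[235.5154  181.9288 ]
 [218.00894 187.62895]
 [200.23248 192.3291 ]
 [182.79352 198.27925]
 [165.08456 203.2294 ]]
[[0.5941367  0.01849359 0.018     ]]
side corner z=.04 [[0.58672275 0.01676189 0.04      ]] [[0.58928325 0.0044042  0.        ]]
leg side ((260.2059020996094, 278.1764831542969), (15.522278785705566, 71.06293487548828), 14.03624439239502) [[ 0.47000879 -0.25156879  0.018     ]]
```

Call:
{"api": "move_arm", "payload": {
  "rows": [
    [40,-50,0,-0.14,-1],
    [40,-50,0,-0.14,-1],
    [40,-50,0,-0.14,-1],
    [40,-50,0,-0.14,-1],
    [40,-50,0,-0.14,-1],
    [30,-50,0,-0.14,-1],
    [20,-50,0,-0.14,-1],
    [20,-50,0,-0.14,-1],
    [20,-50,0,-0.14,-1],
    [15,-50,0,-0.14,-1],
    [10,-50,0,-0.14,-1],
    [0,-50,0,-0.14,-1]
  ]
}}

```text
time: 1.3
tool_pos: [0.4188, -0.0253, 0.2266]
tool_rot: [3.141, -0.0, 1.153]
contact_force: [1.2, -0.3, -0.1]
opening: 0.0915
grip_force: 0.0
```

Call:
{"api": "move_arm", "payload": {
  "rows": [
    [12,-50,-25,0,-1],
    [12,-50,-25,0,-1],
    [12,-50,-25,0,-1],
    [12,-50,-25,-0.008,-1],
    [4,-25,-25,0,-1],
    [0,0,-35,0,-1],
    [0,0,-35,0,-1],
    [0,0,-15,0,-1],
    [0,0,-10,0,-1],
    [0,0,0,0,-1]
  ]
}}

```text
time: 2.3
tool_pos: [0.4637, -0.2226, 0.0182]
tool_rot: [-3.139, -0.0, 1.151]
contact_force: [-0.6, -0.3, -0.2]
opening: 0.092
grip_force: 0.0
```

Call:
{"api": "move_arm", "payload": {
  "rows": [
    [4,-14,0,0,-1],
    [3,-14,0,0,-1],
    [0,0,-7,0,-1],
    [0,0,-6,0,-1],
    [0,0,0,0,-1],
    [0,0,0,0,-1]
  ]
}}

```text
time: 2.9
tool_pos: [0.4709, -0.2506, 0.006]
tool_rot: [-3.141, -0.0, 1.151]
contact_force: [0.9, 0.3, -0.4]
opening: 0.0917
grip_force: 0.0
```

Call:
{"api": "move_arm", "payload": {
  "newtons": 40,
  "rows": [
    [0,0,0,0,1],
    [0,0,0,0,1],
    [0,0,0,0,1],
    [0,0,0,0,1],
    [0,0,0,0,1],
    [0,0,0,0,1]
  ]
}}

```text
time: 3.5
tool_pos: [0.4713, -0.2511, 0.0063]
tool_rot: [3.141, 0.0, 1.151]
contact_force: [-0.3, -0.3, 0.2]
opening: 0.0486
grip_force: 0.0
```

```bash
python3 -c "
from h import *
o=monitor.observe();print(o['torque'],o['contact_force'])"
```

```text
[-0.1021867   0.08579669  0.01527912] [-0.33138878 -0.32352275  0.20026222]
```

Call:
{"api": "move_arm", "payload": {
  "newtons": 50,
  "rows": [
    [0,0,0,0,1],
    [0,0,0,0,1],
    [0,0,0,0,1],
    [0,0,0,0,1],
    [0,0,8,0,1],
    [0,0,8,0,1],
    [0,0,8,0,1],
    [0,0,0,0,1],
    [0,0,0,0,1]
  ]
}}

```text
time: 4.4
tool_pos: [0.4714, -0.2511, 0.0306]
tool_rot: [3.141, 0.0, 1.151]
contact_force: [-0.5, -0.1, -3.8]
opening: 0.0361
grip_force: 50.0
```

```bash
python3 -c "
from h import *
o=monitor.observe();print(o['torque'],o['contact_force'],o['tool_rot'])
im=vision.read_camera('side');cv2.imwrite('pics/lift.png',cv2.resize(im[210:330,180:340][...,::-1],(640,480),interpolation=2))
m=((im.max(2)<60)*255).astype(np.uint8);np.save('s1.npy',im)"
```

```text
[-0.19308044  0.13191193 -0.04495468] [-0.49117775 -0.0742067  -3.80770788] [3.14091998e+00 1.61927816e-04 1.15079560e+00]
```

View pics/lift.png

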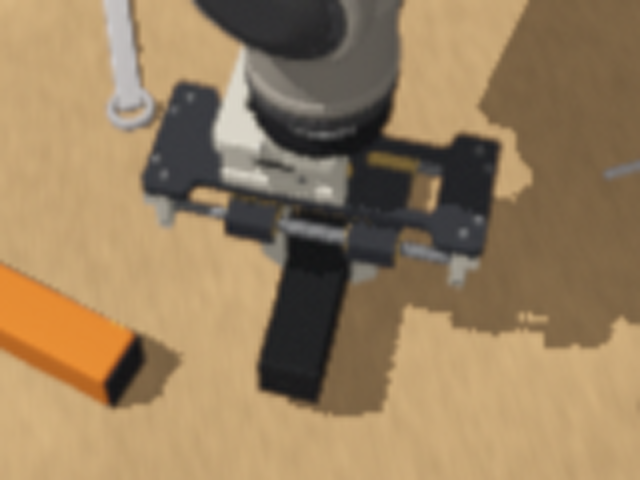

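The crop shows the leg held mid-length in the pads, at crop (300,330). The torque suggests the +y end is heavy; I'll sample it again, held still.

Call:
{"api": "move_arm", "payload": {
  "rows": [
    [0,0,10,0,1],
    [0,0,10,0,1],
    [0,0,0,0,1],
    [0,0,0,0,1],
    [0,0,0,0,1]
  ]
}}

```text
time: 4.95
tool_pos: [0.4711, -0.2509, 0.0502]
tool_rot: [-3.141, -0.0, 1.151]
contact_force: [0.7, 1.1, -4.1]
opening: 0.0358
grip_force: 50.0
```

```bash
python3 -c "
from h import *
L=[]
for i in range(12):
    vision.read_camera('wrist');o=monitor.observe();L.append(np.r_[o['torque'],o['contact_force']])
L=np.array(L);print(L.mean(0).round(3),L.std(0).round(3))
im=vision.read_camera('wrist');cv2.imwrite('pics/wrist1.png',im[...,::-1]);print(vision.get_calibration('wrist'))"
```

```text
[-0.224  0.143  0.    -0.144  0.01  -4.26 ] [0.03  0.034 0.018 0.31  0.549 0.602]
{'K': array([[297.31863964,   0.        , 249.10133303],
       [  0.        , 297.31863964, 188.48464695],
       [  0.        ,   0.        ,   1.        ]]), 'mount': array([[ 6.31283746e-04,  9.69716175e-01,  2.44233783e-01,
         6.59780627e-02],
       [ 9.99999795e-01, -6.38947992e-04, -4.78451969e-05,
        -6.94221736e-04],
       [ 1.09656424e-04,  2.44233763e-01, -9.69716380e-01,
        -1.57262145e-01],
       [ 0.00000000e+00,  0.00000000e+00,  0.00000000e+00,
         1.00000000e+00]])}
```

View pics/wrist1.png

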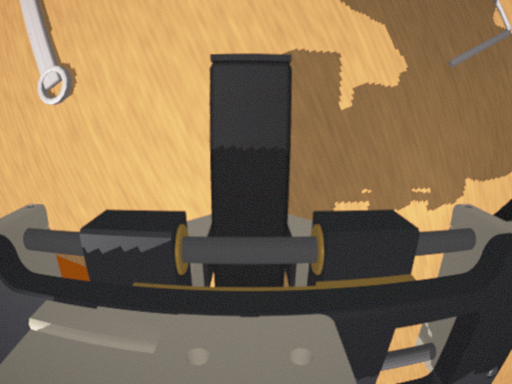

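Net of the empty reading, the torque is (-0.12, 0.057) Nm over 4.26 N. That puts the balance point at (+13, +29) mm along the axis, 32 mm from centre, within the stated 27 to 37 mm. So the heavy end is the +y end, ahead in the wrist view; its edge at pixel (250,60) comes out 89 mm from the TCP, so the grasp is centred. I'll put the leg back down and regrip near the light end.

Call:
{"api": "move_arm", "payload": {
  "rows": [
    [0,0,-12,0,1],
    [0,0,-12,0,1],
    [0,0,-12,0,1],
    [0,0,-5,0,1],
    [0,0,-3,0,1],
    [0,0,0,0,1],
    [0,0,0,0,-0.4],
    [0,0,0,0,-0.4],
    [0,0,0,0,-0.4],
    [0,0,0,0,-0.4]
  ]
}}

```text
time: 6.6
tool_pos: [0.4715, -0.2512, 0.0065]
tool_rot: [3.141, 0.0, 1.151]
contact_force: [-0.4, 0.5, 0.2]
opening: 0.0617
grip_force: 0.0
```

Call:
{"api": "move_arm", "payload": {
  "newtons": 15,
  "rows": [
    [-9,-20,0,0,-0.4],
    [-9,-20,0,0,-0.4],
    [-9,-19,0,0,-0.4],
    [0,0,0,0,-0.4],
    [0,0,0,0,1],
    [0,0,0,0,1],
    [0,0,0,0,1],
    [0,0,0,0,1],
    [0,0,0,0,1],
    [0,0,0,0,1],
    [0,0,0,0,1]
  ]
}}

```text
time: 7.7
tool_pos: [0.4445, -0.3096, 0.0063]
tool_rot: [3.142, -0.0, 1.151]
contact_force: [2.1, 2.2, 0.8]
opening: 0.0359
grip_force: 15.0
```

```bash
python3 -c "
import numpy as np
t=np.radians(np.linspace(0,90,25));h=24
p=np.c_[-155*np.cos(t)+h*np.sin(t),155*np.sin(t)+h*np.cos(t)]
d=np.diff(p,axis=0);a=np.radians(65.9)
print([[round(x*np.cos(a),1),round(x*np.sin(a),1),round(z,1)] for x,z in d])"
```

```text
[[np.float64(0.8), np.float64(1.7), np.float64(10.1)], [np.float64(1.0), np.float64(2.3), np.float64(9.9)], [np.float64(1.3), np.float64(2.9), np.float64(9.8)], [np.float64(1.6), np.float64(3.5), np.float64(9.5)], [np.float64(1.8), np.float64(4.1), np.float64(9.3)], [np.float64(2.1), np.float64(4.6), np.float64(8.9)], [np.float64(2.3), np.float64(5.1), np.float64(8.6)], [np.float64(2.5), np.float64(5.6), np.float64(8.2)], [np.float64(2.7), np.float64(6.1), np.float64(7.8)], [np.float64(2.9), np.float64(6.6), np.float64(7.3)], [np.float64(3.1), np.float64(7.0), np.float64(6.8)], [np.float64(3.3), np.float64(7.4), np.float64(6.3)], [np.float64(3.5), np.float64(7.7), np.float64(5.8)], [np.float64(3.6), np.float64(8.1), np.float64(5.2)], [np.float64(3.7), np.float64(8.4), np.float64(4.6)], [np.float64(3.9), np.float64(8.6), np.float64(4.0)], [np.float64(4.0), np.float64(8.8), np.float64(3.4)], [np.float64(4.0), np.float64(9.0), np.float64(2.8)], [np.float64(4.1), np.float64(9.2), np.float64(2.1)], [np.float64(4.1), np.float64(9.3), np.float64(1.4)], [np.float64(4.2), np.float64(9.3), np.float64(0.8)], [np.float64(4.2), np.float64(9.4), np.float64(0.1)], [np.float64(4.2), np.float64(9.4), np.float64(-0.6)], [np.float64(4.2), np.float64(9.3), np.float64(-1.2)]]
```

Call:
{"api": "move_arm", "payload": {
  "newtons": 15,
  "rows": [
    [0.8,1.7,10,0,1],
    [1,2.3,10,0,1],
    [1.3,2.9,9.8,0,1],
    [1.6,3.5,9.5,0,1],
    [1.8,4.1,9.3,0,1],
    [2.1,4.6,8.9,0,1],
    [2.3,5.1,8.6,0,1],
    [2.5,5.6,8.2,0,1],
    [2.7,6.1,7.8,0,1],
    [2.9,6.6,7.3,0,1],
    [3.1,7,6.8,0,1],
    [3.3,7.4,6.3,0,1]
  ]
}}

```text
time: 8.9
tool_pos: [0.47, -0.2528, 0.1095]
tool_rot: [3.141, 0.0, 1.151]
contact_force: [-1.5, -1.6, -0.5]
opening: 0.0357
grip_force: 15.0
```

```bash
python3 -c "
from h import *
im=vision.read_camera('side');cv2.imwrite('pics/piv.png',cv2.resize(im[150:330,150:390][...,::-1],(720,540),interpolation=2))"
```

```text
(no output)
```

View pics/piv.png

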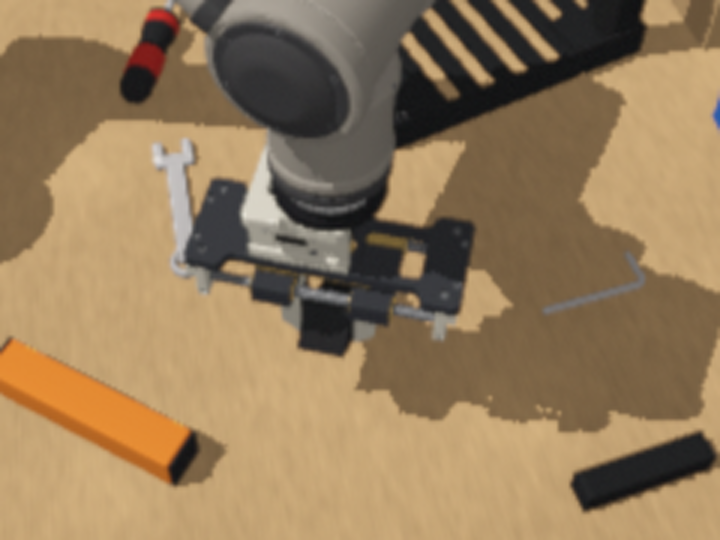

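The light end at crop (325,328) is still held and the leg is pivoting as planned. I'll carry on to upright.

Call:
{"api": "move_arm", "payload": {
  "rows": [
    [3.5,7.7,6,0,1],
    [3.6,8.1,5.4,0,1],
    [3.7,8.4,4.8,0,1],
    [3.9,8.6,4.2,0,1],
    [4,8.8,3.5,0,1],
    [4,9,3,0,1],
    [4.1,9.2,2.2,0,1],
    [4.1,9.3,1.5,0,1],
    [4.2,9.3,0.9,0,1],
    [4.2,9.4,0.2,0,1],
    [4.2,9.4,-0.5,0,1],
    [4.2,9.3,-1,0,1]
  ]
}}

```text
time: 10.15
tool_pos: [0.5179, -0.1458, 0.1392]
tool_rot: [3.141, -0.0, 1.151]
contact_force: [0.0, -0.5, 2.4]
opening: 0.0361
grip_force: 15.0
```

```bash
python3 -c "
from h import *
o=monitor.observe();print(o['torque'],o['contact_force'],o['tool_pos'],o['opening'])
im=vision.read_camera('wrist');cv2.imwrite('pics/w2.png',im[...,::-1])
im=vision.read_camera('side')
cv2.imwrite('pics/up2.png',cv2.resize(im[130:330,180:400][...,::-1],(660,600),interpolation=2))"
```

```text
[-0.5407362   0.14894536 -0.01789961] [ 0.00707054 -0.50479487  2.39256345] [ 0.5179171  -0.14579319  0.13924445] 0.036055330190147054
```

View pics/up2.png

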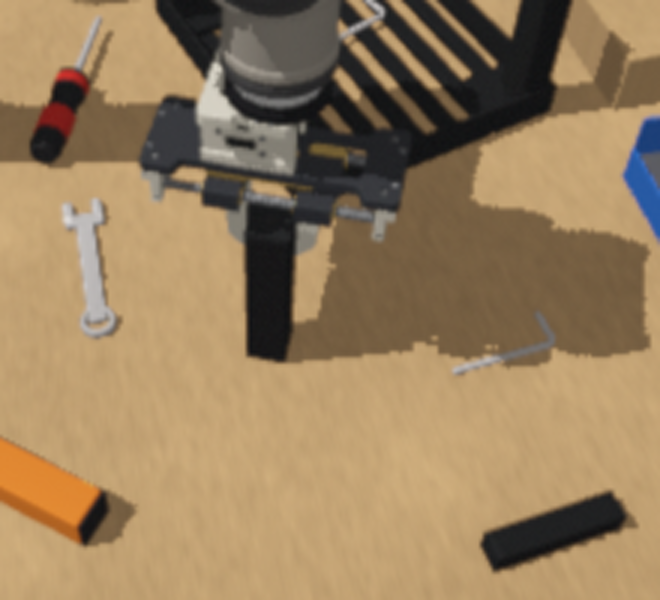

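The crop shows the leg nearly upright, foot at (267,355), lightly loaded on the bench. I'll ease the grip so it settles flat on its foot.

Call:
{"api": "move_arm", "payload": {
  "newtons": 5,
  "rows": [
    [0,0,0,0,1],
    [0,0,-1,0,1],
    [0,0,-1,0,1],
    [0,0,-1,0,1],
    [0,0,0,0,1],
    [0,0,0,0,1]
  ]
}}

```text
time: 10.85
tool_pos: [0.5176, -0.1466, 0.1363]
tool_rot: [3.141, -0.001, 1.15]
contact_force: [0.8, 0.8, 5.9]
opening: 0.0359
grip_force: 5.0
```

```bash
cat >> h.py <<'E'
def sideedges():
    im=vision.read_camera('side');return im
E
python3 -c "
from h import *
o=monitor.observe();print(o['torque'],o['contact_force'],o['tool_pos'],o['opening'])
im=vision.read_camera('side').max(2)
# leg dark columns per row
for r in range(205,252,3):
    row=im[r,240:300]; d=np.where(row<45)[0]; print(r,240+d.min() if len(d) else None,240+d.max() if len(d) else None)
# expected vertical leg edge directions: project vertical line
for z in(0,.1): print(proj('side',[[.518,-.146,z]]))
"
```

```text
[ 0.07682979 -0.07810359  0.04575298] [0.8487212  0.77545015 5.94781785] [ 0.5176185  -0.14664692  0.13632484] 0.035934668982783184
205 263 288
208 262 277
211 262 277
214 263 277
217 263 276
220 263 276
223 263 276
226 263 276
229 263 276
232 263 276
235 263 276
238 263 276
241 263 276
244 263 275
247 263 274
250 None None
[[270.08636724 243.64508479]]
[[270.80527161 220.71449674]]
```

Call:
{"api": "move_arm", "payload": {
  "newtons": 50,
  "rows": [
    [0,0,0,0,0.05],
    [0,0,0,0,0.05],
    [0,0,0,0,0.05],
    [0,0,0,0,0.05],
    [0,0,0,0,0.05],
    [0,0,0,0,0.05]
  ]
}}

```text
time: 11.5
tool_pos: [0.5173, -0.1466, 0.1359]
tool_rot: [-3.141, -0.0, 1.151]
contact_force: [0.2, -0.1, -0.3]
opening: 0.0436
grip_force: 0.0
```

```bash
python3 -c "
from h import *
o=monitor.observe();print(o['torque'],o['contact_force'],o['tool_pos'],o['opening'])
im=vision.read_camera('side').max(2)
for r in range(208,252,6):
    row=im[r,240:300]; d=np.where(row<45)[0]; print(r,240+d.min() if len(d) else None,240+d.max() if len(d) else None)
im=vision.read_camera('wrist');cv2.imwrite('pics/w3.png',im[...,::-1])
"
```

```text
[-0.07632417  0.05291058  0.03753216] [ 0.20903821 -0.14562158 -0.2535755 ] [ 0.51734167 -0.14661162  0.13590204] 0.04358159901553394
208 261 279
214 264 278
220 264 277
226 264 276
232 263 276
238 263 276
244 263 275
250 None None
```

View pics/w3.png

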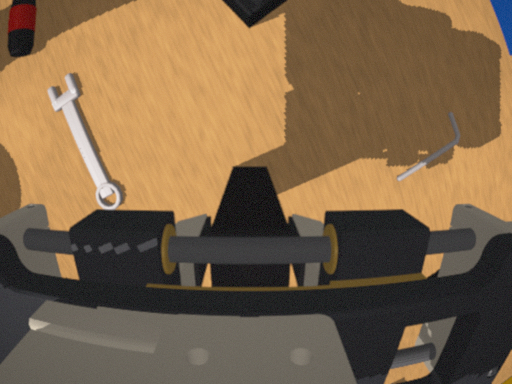

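The wrist picture shows the leg standing freely on its heavy end, with the foot's front edge at pixels (237 to 263, 167). That edge lies 14 mm ahead of the TCP, so I centre the fingers on it and grip firmly.

Call:
{"api": "move_arm", "payload": {
  "newtons": 50,
  "rows": [
    [-1.5,-3,0,0,0.05],
    [0,0,0,0,0.05],
    [0,0,0,0,1],
    [0,0,0,0,1],
    [0,0,0,0,1],
    [0,0,0,0,1],
    [0,0,15,0,1],
    [0,0,25,0,1],
    [0,0,25,0,1],
    [0,0,15,0,1],
    [0,0,0,0,1]
  ]
}}

```text
time: 12.7
tool_pos: [0.5166, -0.1499, 0.2175]
tool_rot: [3.138, -0.0, 1.151]
contact_force: [1.0, -1.2, -4.5]
opening: 0.0361
grip_force: 50.0
```

```bash
python3 - <<'E'
from h import *
o=monitor.observe();print(o['torque'],o['contact_force'],o['tool_pos'],o['opening'])
s=np.load("side0.npy").max(2)
g=((s<60)*255).astype(np.uint8)
cs,_=cv2.findContours(g[100:210,220:380],0,1)
c=max(cs,key=cv2.contourArea).reshape(-1,2)+[220,100]
b=c[c[:,1].argmax()];print("side lowest",b,onplane("side",[b],0))
print("top-estimated corner in side, z=0/.04:",proj("side",[[.5808,-.0123,0],[.5808,-.0123,.04]]))
# rim inner-corner candidates: side image profile up from lowest point
print(s[b[1]-22:b[1]+4,b[0]-3:b[0]+4])
# bolt (bright spot) on plate in both
t=np.load("top0.npy").max(2);w=t[168:180,230:242];i=np.unravel_index(w.argmax(),w.shape);print("top bolt",onplane("top",[[230+i[1],168+i[0]]],.018),w.max())
E
```

```text
[-0.12641121  0.04464473  0.01811119] [ 1.00688367 -1.17673483 -4.46042413] [ 0.51661671 -0.14986202  0.21749786] 0.03613953643451639
side lowest [281 199] [[5.82765048e-01 8.23383462e-04 1.11022302e-16]]
top-estimated corner in side, z=0/.04: [[281.38858994 202.45753657]
 [281.95371944 193.31373941]]
[[ 45  70  82  65  48  38  33]
 [ 34  35  40  33  33  34  33]
 [ 33  31  33  33  33  33  33]
 [ 34  34  33  33  33  32  32]
 [ 32  34  34  34  32  32  34]
 [ 33  34  32  34  33  33  33]
 [ 32  34  34  34  33  33  34]
 [ 26  32  33  33  33  33  33]
 [ 25  27  33  32  33  34  32]
 [ 30  27  32  34  37  39  44]
 [ 33  30  28  42  59  60  88]
 [ 29  31  29  43  67  56  74]
 [ 28  32  29  34  52  41  43]
 [ 27  31  31  33  36  34  29]
 [ 26  26  31  30  26  25  19]
 [ 27  26  28  23  21  18  20]
 [ 26  27  26  21  18  19  18]
 [ 27  25  26  20  20  19  19]
 [ 32  26  26  19  18  18  20]
 [ 64  29  25  19  20  21  19]
 [118  54  27  20  18  18  19]
 [170 113  44  19  23  30  47]
 [189 164  83  54  79  94 113]
 [193 183 144 135 168 172 176]
 [194 192 182 181 190 191 191]
 [194 194 192 193 194 193 192]]
top bolt [[0.5963068  0.01538628 0.018     ]] 81
```

Call:
{"api": "move_arm", "payload": {
  "rows": [
    [6,10,0,0.06,1],
    [10,20,0,0.08,1],
    [12,25,0,0.09,1],
    [12,25,0,0.09,1],
    [12,25,0,0.09,1],
    [12,25,0,0.09,1],
    [10,25,0,0.09,1],
    [8,18,0,0.075,1],
    [5,10,0,0.04,1],
    [0,0,0,0,1],
    [0,0,0,0,1],
    [0,0,0,0,1]
  ]
}}

```text
time: 13.9
tool_pos: [0.6025, 0.0323, 0.2157]
tool_rot: [-3.141, 0.0, 1.854]
contact_force: [0.0, 0.0, -4.5]
opening: 0.0356
grip_force: 50.0
```

```bash
python3 - <<'E'
from h import *
o=monitor.observe();print(o['torque'],o['contact_force'],o['tool_pos'],o['tool_rot'])
a=vision.read_camera('wrist');b=vision.read_camera('side')
b=cv2.resize(b[80:230,200:400],(512,384),interpolation=2)
p=np.vstack([a,b])[...,::-1]
cv2.imwrite('pics/c1.png',cv2.resize(np.hstack([a,b])[...,::-1],(800,300)));cv2.imwrite('pics/w4.png',a[...,::-1]);cv2.imwrite('pics/s4.png',b[...,::-1])
E
```

```text
[-0.13655146  0.04028072  0.00291943] [ 0.00952032  0.04087719 -4.53593   ] [0.60248887 0.03227518 0.21567974] [-3.14080383e+00  1.51576735e-04  1.85370119e+00]
```

View pics/c1.png

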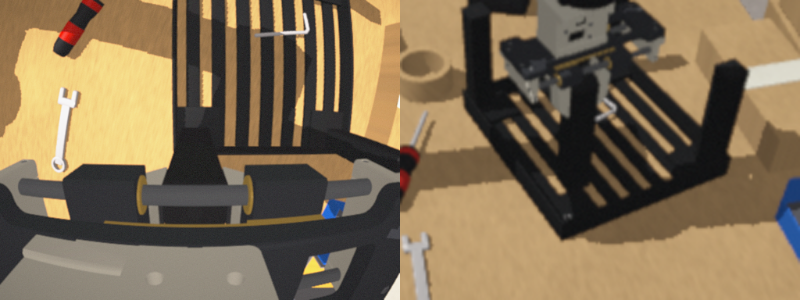

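In the left half of the picture the leg is over the corner plate, with the -x rim edge at about (175,100). In the right half the foot, at about (572,180), is inside the empty corner. Next: descend to just above the plate, then probe the walls.

Call:
{"api": "move_arm", "payload": {
  "rows": [
    [0,0,-12,0,1],
    [0,0,-15,0,1],
    [0,0,-12,0,1],
    [0,0,-8,0,1],
    [0,0,-5,0,1],
    [0,0,-2,0,1],
    [0,0,0,0,1],
    [0,0,0,0,1]
  ]
}}

```text
time: 14.8
tool_pos: [0.6032, 0.0334, 0.1625]
tool_rot: [3.14, 0.0, 1.856]
contact_force: [-0.1, -0.4, -4.4]
opening: 0.036
grip_force: 50.0
```

Call:
{"api": "move_arm", "payload": {
  "rows": [
    [-2,-0.6,0,0,1],
    [-2,-0.6,0,0,1],
    [-2,-0.6,0,0,1],
    [0,0,0,0,1],
    [0,0,0,0,1]
  ]
}}

```text
time: 15.3
tool_pos: [0.5969, 0.0315, 0.1621]
tool_rot: [3.141, 0.0, 1.856]
contact_force: [0.3, 0.0, -4.1]
opening: 0.0357
grip_force: 50.0
```

```bash
python3 - <<'E'
from h import *
o=monitor.observe();print(o['torque'],o['contact_force'],o['tool_pos'],o['tool_rot'])
E
```

```text
[-0.06460921  0.02802177 -0.02146296] [ 0.31275875  0.03651045 -4.1425752 ] [0.59688735 0.03150017 0.16213512] [3.14126253e+00 1.24666181e-04 1.85570892e+00]
```

Call:
{"api": "move_arm", "payload": {
  "rows": [
    [-1.5,-0.4,0,0,1],
    [0,0,0,0,1],
    [-1.5,-0.4,0,0,1],
    [0,0,0,0,1],
    [0,0,0,0,1]
  ]
}}

```text
time: 15.8
tool_pos: [0.5939, 0.0308, 0.162]
tool_rot: [3.141, 0.0, 1.856]
contact_force: [0.4, -0.1, -4.4]
opening: 0.0359
grip_force: 50.0
```

Call:
{"api": "move_arm", "payload": {
  "rows": [
    [-1,-0.3,0,0,1],
    [0,0,0,0,1],
    [-1,-0.3,0,0,1],
    [0,0,0,0,1]
  ]
}}

```text
time: 16.2
tool_pos: [0.5923, 0.0303, 0.1621]
tool_rot: [3.14, 0.0, 1.856]
contact_force: [1.9, 0.6, -5.1]
opening: 0.0358
grip_force: 50.0
```

Call:
{"api": "move_arm", "payload": {
  "rows": [
    [-1,-0.3,0,0,1],
    [0,0,0,0,1],
    [0,0,0,0,1]
  ]
}}

```text
time: 16.5
tool_pos: [0.5919, 0.0301, 0.1622]
tool_rot: [3.139, 0.0, 1.856]
contact_force: [4.7, 2.1, -7.3]
opening: 0.0358
grip_force: 50.0
```

The -x wall is felt at the expected position, within 1 mm of the vision estimate. I back off slightly and probe the -y wall.

Call:
{"api": "move_arm", "payload": {
  "rows": [
    [1.7,0.5,0,0,1],
    [0,0,0,0,1],
    [0.8,-2.9,0,0,1],
    [0.8,-2.9,0,0,1],
    [0.5,-1.9,0,0,1],
    [0,0,0,0,1],
    [0,0,0,0,1]
  ]
}}

```text
time: 17.2
tool_pos: [0.5948, 0.0223, 0.162]
tool_rot: [3.141, 0.0, 1.856]
contact_force: [1.9, 0.2, -4.7]
opening: 0.0355
grip_force: 50.0
```

Call:
{"api": "move_arm", "payload": {
  "rows": [
    [0.4,-1.4,0,0,1],
    [0,0,0,0,1],
    [0.4,-1.4,0,0,1],
    [0,0,0,0,1],
    [0,0,0,0,1]
  ]
}}

```text
time: 17.7
tool_pos: [0.5953, 0.0207, 0.162]
tool_rot: [3.142, -0.002, 1.856]
contact_force: [-0.6, 6.0, -2.6]
opening: 0.0362
grip_force: 50.0
```

Call:
{"api": "move_arm", "payload": {
  "rows": [
    [0.3,-1,0,0,1],
    [0,0,0,0,1],
    [0.3,-1,0,0,1],
    [0,0,0,0,1],
    [0,0,0,0,1]
  ]
}}

```text
time: 18.2
tool_pos: [0.5957, 0.0194, 0.1622]
tool_rot: [3.141, -0.003, 1.856]
contact_force: [0.6, 6.6, -1.5]
opening: 0.0355
grip_force: 50.0
```

Both walls are felt. I back off about 2 mm in frame y and lower to the plate.

Call:
{"api": "move_arm", "payload": {
  "rows": [
    [-0.2,2,0,0,1],
    [0,0,0,0,1],
    [0,0,-2,0,1],
    [0,0,-2,0,1],
    [0,0,-2,0,1],
    [0,0,0,0,1],
    [0,0,0,0,1]
  ]
}}

```text
time: 18.9
tool_pos: [0.5957, 0.02, 0.1555]
tool_rot: [-3.141, -0.001, 1.856]
contact_force: [0.2, 4.4, -3.5]
opening: 0.0355
grip_force: 50.0
```

Call:
{"api": "move_arm", "payload": {
  "rows": [
    [0,0,-1,0,1],
    [0,0,0,0,1],
    [0,0,-1,0,1],
    [0,0,0,0,1],
    [0,0,0,0,1]
  ]
}}

```text
time: 19.4
tool_pos: [0.5957, 0.02, 0.1542]
tool_rot: [-3.141, -0.0, 1.856]
contact_force: [-1.5, 5.4, 0.1]
opening: 0.0359
grip_force: 50.0
```

Call:
{"api": "move_arm", "payload": {
  "newtons": 5,
  "rows": [
    [-0.3,1,0,0,1],
    [-0.2,0.6,0,0,1],
    [0,0,0,0,1],
    [0,0,-0.7,0,1],
    [0,0,0,0,1],
    [0,0,0,0,1]
  ]
}}

```text
time: 20.0
tool_pos: [0.5957, 0.0212, 0.154]
tool_rot: [3.141, 0.001, 1.856]
contact_force: [-1.4, 0.3, 5.3]
opening: 0.0361
grip_force: 5.0
```

```bash
python3 - <<'E'
from h import *
o=monitor.observe();print(o['torque'],o['contact_force'],o['tool_pos'],o['tool_rot'])
E
```

```text
[-0.27936088  0.45620598  0.06507983] [-1.40008144  0.31417767  5.29640857] [0.59565941 0.02121544 0.15400939] [3.14056555e+00 8.05486674e-04 1.85584413e+00]
```

Call:
{"api": "move_arm", "payload": {
  "rows": [
    [0,0,0,0,0.1],
    [0,0,0,0,0.1],
    [0,0,0,0,0.1],
    [0,0,0,0,0.1],
    [0,0,0,0,0.1],
    [0,0,0,0,0.1]
  ]
}}

```text
time: 20.6
tool_pos: [0.5954, 0.0215, 0.1532]
tool_rot: [-3.142, -0.0, 1.856]
contact_force: [0.4, 0.7, -0.9]
opening: 0.041
grip_force: 0.0
```

```bash
python3 - <<'E'
from h import *
o=monitor.observe();print(o['torque'],o['contact_force'],o['tool_pos'],o['opening'])
a=vision.read_camera('wrist');b=vision.read_camera('side')
np.save('w5.npy',a);np.save('s5.npy',b)
a=cv2.resize(a[100:240,150:330],(500,390),interpolation=2)
b=cv2.resize(b[120:210,240:330],(390,390),interpolation=2)
p=np.hstack([a,b])[...,::-1];cv2.imwrite('pics/c5.png',cv2.resize(p,(800,351)))
E
```

```text
[-0.05779776  0.06872694 -0.05188178] [ 0.43977493  0.670738   -0.90716864] [0.59538229 0.02145096 0.15320453] 0.04100906066891792
```

View pics/c5.png

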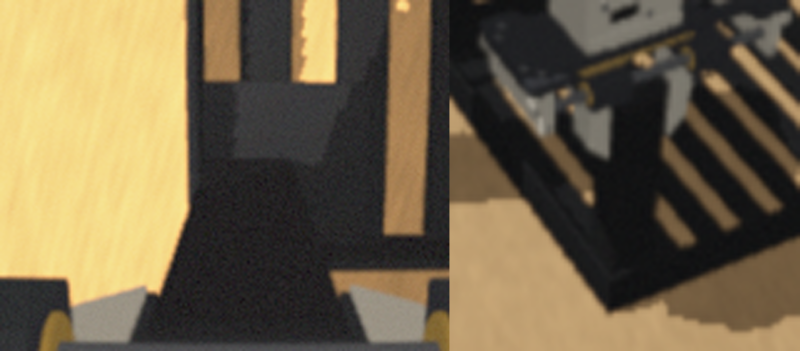

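The left crop shows the foot's front edge at about (270,160), 31 mm short of the plate edge at (270,82). For a 66 mm plate that means essentially no gap to the -y wall. The right crop shows the leg upright in the corner. I'll open fully and withdraw straight up.

Call:
{"api": "move_arm", "payload": {
  "rows": [
    [0,0,0,0,-0.3],
    [0,0,0,0,-0.6],
    [0,0,0,0,-0.6],
    [0,0,0,0,-0.6],
    [0,0,10,0,-0.6],
    [0,0,20,0,-0.6],
    [0,0,30,0,-0.6],
    [0,0,30,0,-0.6],
    [0,0,30,0,-0.6],
    [0,0,0,0,-0.6]
  ]
}}

```text
time: 21.7
tool_pos: [0.5972, 0.0213, 0.279]
tool_rot: [3.133, 0.004, 1.856]
contact_force: [0.9, -0.3, -0.1]
opening: 0.0732
grip_force: 0.0
```

Call:
{"api": "move_arm", "payload": {
  "rows": [
    [-30,-10,10,0,-0.6],
    [-40,-20,0,0,-0.6],
    [-40,-30,0,0,-0.6],
    [-40,-40,0,0,-0.6],
    [-10,-50,0,0,-0.6],
    [0,-50,0,0,-0.6],
    [0,-50,0,0,-0.6],
    [0,0,0,0,-0.6],
    [0,0,0,0,-0.6]
  ]
}}

```text
time: 22.6
tool_pos: [0.4397, -0.2236, 0.2828]
tool_rot: [-3.141, -0.001, 1.853]
contact_force: [-0.6, 1.1, -0.9]
opening: 0.0734
grip_force: 0.0
```

```bash
python3 - <<'E'
from h import *
a=vision.read_camera('top');b=vision.read_camera('side')
a=cv2.resize(a[60:220,90:260],(425,400),interpolation=2)
b=cv2.resize(b[50:210,220:390],(425,400),interpolation=2)
p=np.hstack([a,b])[...,::-1];cv2.imwrite('pics/end.png',cv2.resize(p,(800,376)))
y=np.radians(16.34);e=np.array([[np.cos(y),-np.sin(y)],[np.sin(y),np.cos(y)]])
# expected home axis from wall contacts (frame coords)
h=e@np.array([.5771,-.1472]);print(h)
print("side base/top",proj('side',[[*h,.018],[*h,.198]])); print("top",proj('top',[[*h,.198]]))
E
```

```text
[0.59520318 0.02110495]
side base/top [[283.77057667 189.20912948]
 [286.88753707 142.24973599]]
top [[232.0964185 159.1095272]]
```

View pics/end.png

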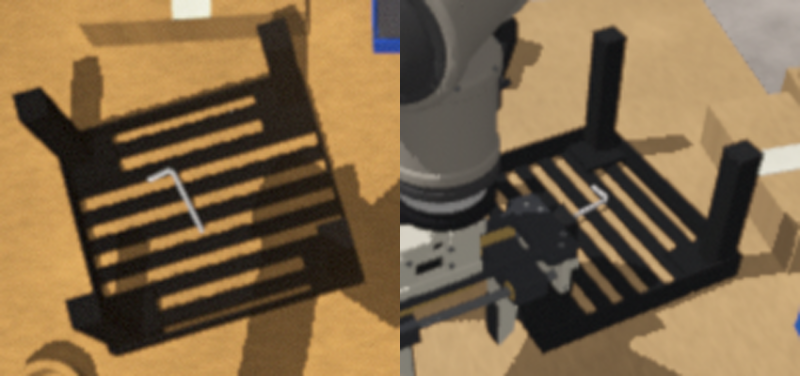

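```bash
python3 -c "
from h import *
print(workorder.hand_in())"
```

```text
the job is handed in; nothing more can be done
None
```

I stood the leg in the empty corner, heavy end down and against both rim walls by touch and wrist view, let go and handed it in; no verdict came back, the arm hid the leg in the last side view so I never measured its final tilt, and I viewed 11 pictures, one over the limit of 10.

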